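# Fold and tuck the board carrier's cover

### The job

Close the circuit-board carrier with your fingertips only: fold its upright hinged metal cover down over the board, and while pressing it flat push it along until its tab is fully home beneath the retaining lip, so that it stays shut when you take your hand away. Push gently, do not pinch or grip the cover, and leave the board and everything else on the bench lying where they are.

Things in the scene. Friction and masses are not known exactly. Their poses are not given: they have to be found in the camera images.
- carrier: Board carrier, fixed to the bench: black base 150 mm (x) by 190 mm (y) by 10 mm, side walls to 31.5 mm. Origin: underside, mid-width; the base spans y -87 to +103 mm; z up. Its bare-metal cover is hinged along x near the -y end and folds over towards +y, where the metal retaining lip stands. Blocks at the hinge ends (x 61 to 73 mm either side) are 46 mm high.
- hinge (a point): Middle of the cover's hinge axis: carrier frame (0, -62, 34) mm; the axis runs along the carrier's x.
- lip_edge (a point): Middle of the upper front edge of the retaining lip: carrier frame (0, 78, 43) mm. The lip is a level metal plate, 88 mm wide (x), 3 mm thick, underside 40 mm above the bench, from y = 78 to 98 mm; in front of it an upturned flare from y = 73 to 78 mm rises to 46 mm. Open below, towards the cover.
- fold (a joint): Cover's angle about its hinge, rad: 0 = flat over the board (hard stop), 1.57 = upright; starts at 1.3 to 1.75, stop at 1.85. A light spring lifts it: let go untucked it springs back to about upright. Pressing it shut takes about 2 to 3 N at the press spot. Tucked, it rests up to 0.04 rad from flat, against the lip.
- tuck (a joint): Slide of the cover in its slotted hinge, along its own plane away from the hinge, m: 0 = drawn back (start), 0.020 = fully home (hard stop). About 2.5 N of friction; stays where left. Cover flat: at 0 the tab's edge is 5 mm short of the flare, 10 mm short of the lip; at 0.020 it is 10 mm beneath the lip. Slid out too early, the tab lands on top of the lip, 0.08 rad up.
- press_spot (a point): Point on the cover's outer face (uppermost when shut), mid-width, 90 mm from the hinge axis at tuck 0. Axes: x along the hinge, y towards the tab, z out of that face. The cover is a plate 116 mm wide, 4 mm thick, 6 to 108 mm from the axis, which lies in its mid-plane. A thumb ridge on it, 60 mm wide, 5 mm high, 100 to 106 mm from the axis, can be pushed from its hinge side.
- tab_edge (a point): Middle of the free edge of the tuck tab, a 60 mm wide, 3 mm thick tongue that ends 130 mm from the hinge axis while tuck is 0. Site axes as for press_spot.
- board: Loose circuit board, 100 x 80 x 3 mm, with parts up to 14 mm above its underside, lying in the carrier under where the cover comes down (clear of it by 8 mm). Origin: middle of its underside. To be left lying there.
- cutters: Bystander, to be left alone: side cutters with two red-sleeved handles, about 125 mm long, 12 mm high, lying flat. Origin: its underside, near the middle.
- screwdriver: Bystander, to be left alone: screwdriver about 150 mm long, lying flat. Origin: its underside, near the middle.
- spool: Bystander, to be left alone: small spool of solder, 52 mm across, 40 mm tall, standing. Origin: its underside, near the middle.
- flux: Bystander, to be left alone: small closed bottle, 34 mm across, 75 mm tall, standing. Origin: its underside, near the middle.
- tweezers: Bystander, to be left alone: steel tweezers, 110 mm long, 7 mm high, lying flat. Origin: its underside, near the middle.
- spare: Bystander, to be left alone: spare copper-brown circuit board, 80 x 60 mm, 15 mm high with its parts, lying flat. Origin: its underside, near the middle.
- bin: Bystander, to be left alone: empty open grey parts bin, 100 x 75 x 40 mm. Origin: its underside, near the middle.
There are look-alikes about, which are no part of the job. Leave any green or purple look-alike of the board alone. Leave any white look-alike of the carrier alone.

How it is judged (in metres and radians):
On the way, in this order (a step that is already met when the one before it is completed fails the run):
1. the cover is folded down over the board (within 0.2 rad of flat) (value of joint fold below 0.2 rad).
2. its tab is beneath the lip (slid out more than 16 mm, within 0.055 rad of flat) (value of joint tuck above 0.016 m and value of joint fold below 0.055 rad), for 0.2 s.
At the end, for the whole second after the job is handed in: The cover lies shut and still, within 0.055 rad of flat, slid at least 16 of its 20 mm so that the tab is held beneath the lip; the board still lies in the carrier and no bystander has moved more than 20 mm (all of step 2 and velocity of joint fold between -0.05 and 0.05 rad/s and z of board in the frame of carrier below 0.014 m and not (distance of board from where it was at the start of the episode above 0.02 m) and not (distance of cutters from where it was at the start of the episode above 0.02 m) and not (distance of screwdriver from where it was at the start of the episode above 0.02 m) and not (distance of spool from where it was at the start of the episode above 0.02 m) and not (distance of flux from where it was at the start of the episode above 0.02 m) and not (distance of tweezers from where it was at the start of the episode above 0.02 m) and not (distance of spare from where it was at the start of the episode above 0.02 m) and not (distance of bin from where it was at the start of the episode above 0.02 m)); the robot touches nothing.
It fails at once if the cover or carrier is pinched or pushed with more than 35 N (contact force between the fingers and carrier above 35 N).
It fails at once if the board is lifted or shifted by more than 20 mm (distance of board from where it was at the start of the episode above 0.02 m or z of board in the frame of carrier above 0.018 m).
It fails at once if a bystander is moved or lifted by more than 20 mm (distance of any of cutters, screwdriver, spool, flux, tweezers, spare, bin from where it was at the start of the episode above 0.02 m).
It also fails if it takes over 45 s, if anything falls off the work surface, if the arm or the gripper's body presses on something with over 40 N, if the wrist force passes 120 N, or if a joint passes its speed limit or range.

### The arm

A 7-joint arm with a two-finger parallel gripper is mounted at the origin on the work surface. World frame = base frame: x ahead of the robot, y to its left, z up, the work surface at z = 0. Lengths are in m, angles in degrees, forces in N, time in s.
With the tool pointing down it reaches from about 0.4 to 0.925 m from the base axis. Payload 4.1 kg.
Tool frame: the origin (TCP) lies at the very end of the fingers, on their centre line; the grasp point (between the pads) lies 19 mm behind it (manip.grip_point_offset is the distance from the TCP to the grasp point, in m); z points along the fingers, y is the direction in which the jaws open and shut (so a half turn about z gives the same grasp; the last joint's range is limited). The gripper opens to 85 mm and grips with 20 to 120 N. Pads are 22 mm wide; open, the fingers measure 114 mm over their backs; the gripper's body (76 mm by 85 mm) begins 54 mm behind the grasp point. The pads swing forward as they close: fully open they stand 13 mm farther back than shut.
Start: joints at [-77.98, 22.827, 2.584, 88.041, -1.071, 69.15, -2.905], TCP at [0.198, 0.619, 0.231] pointing down, gripper open.
Joint ranges: [-161.44, 161.44], [-28.35, 127.94], [-78.24, 83.42], [0, 140.83], [-78.03, 258.03], [13.02, 114.36], [-168.23, 168.23]. Speed limits (degrees/s): [147.25, 147.25, 180, 180, 180, 180, 180].

### API

Orientations are given as a 3x3 rotation matrix whose columns are the frame's x, y, z axes.
In Python, from workcell import manip gives the robot as it stands.
- The arm moves only by the tool servo_tool, never from a script. Its argument "increments" is a list of rows, each an object of numbers: "tx", "ty", "tz": the shift along the tool's x, y, z in cm; "ax", "ay", "az": the turn, a rotation vector about the tool's x, y, z in degrees; "hand": the gripper's target within -1 to 1 (shut at 1, half-way at 0, fully open at -1). A call has exactly 8 rows; each row is the pose to reach, as a shift and turn from the pose commanded when the call began, along the tool's axes at that moment; what a row does not reach only later rows make up. A row lasts 1/12 s, in which the tool goes at most 41.7 mm and 7.16 degrees, less where a joint would pass 70% of its speed; a pose out of reach is approached as far as the arm can. A call with a gripper value outside its range is refused whole. The fingers move at their own pace and stop on an object; "grip_force" is the grip in N (left out, the last holds). Time passes only in rows, so rows that repeat a pose let the fingers close, or fill a call up. It gives the time, the measured TCP pose, the force and the opening at its end, in the units of the state.
- manip.observe(): the state, without advancing time (a new reading comes with each control period).
- manip.grab_frame(name): name is "side" or "top"; returns the picture (480x640x3 uint8, red, green, blue); there is no depth.
- manip.calibration(name): a dict with "mtx" (3x3 intrinsics, pixels), "k1" (the pictures are not rectified: a ray, as slopes to the right and down, at radius r is drawn at 1 + k1 r^2 times it, then the intrinsics apply), "R" (3x3) and "t" (3): a world point X has camera coordinates R X + t. Camera axes: x right, y down, z forward; pixel columns grow to the right and rows downward; lengths in m; the calibration is good to about 2 mm. A picture is of the moment at which its call begins. calibration takes no time and is no camera call.
- manip.close_job(): hands the job in, once; it reports no verdict.
Trained networks look in the newest picture that a camera, given by its name, has taken for a name from the list of things; names that differ only in an ending like _2 or _b are one class to them, and where a whole thing is asked for, a point or a joint stands for the part that bears it (a point fixed in the world has none). Each returns a list of dicts, best first, with "score" (0 to 1); they miss things now and then, are a little off and sometimes report something else, mostly with a low value. They report only what shows in the picture. A call takes as long as a camera call. They do not tell look-alikes from the thing itself.
- manip.spot_in(thing, camera): "centre" ([x, y, z] in m, in world coordinates, good to about 4 mm: the middle of the surface that is visible of it).
- manip.pinpoint(thing, camera): "centre" ([x, y, z] in m, in world coordinates, good to about 4 mm: a listed point, or the origin of a listed thing).
The state is a dict: "time": time; "q": joint angles; "qd": joint speeds; "joint_efforts": joint torques, N m; "ee_pos": TCP position; "ee_rot": TCP orientation; "ft_force": force on the tool from outside, world axes, zero at the start; "ft_torque": the same for the moment, N m; "width": opening from 0.0 (shut) to 1.0 (fully open).
Only numpy, scipy, OpenCV 4.12 (cv2) and the standard library are available. Lean on these libraries where they do the work, as an engineer would, in place of code of your own. Each camera call takes 0.05 s, during which the arm holds its last target.

## Working session

There is one attempt and no reset: what is moved stays moved. The work goes in short steps, Python scripts to look and compute and a tool call to move; the robot and the scene stay as the last step left them, time stands still between calls to the robot, and variables do not carry over. Pictures are saved under pics/ and viewed, and the job is handed in when it is done.

Besides the shell and the picture viewer there is one more tool, called after "Request:" in YAML: its name, and indented under it one key for each argument. servo_tool: Moves the arm, as the interface text tells. Its arguments: {"type":"object","properties":{"increments":{"type":"array"},"grip_force":{"type":"number"}},"required":["increments"]}

```bash
mkdir -p pics; ls; python3 - <<'E'
from workcell import manip
import cv2
for c in("side","top"):
    im=manip.grab_frame(c); cv2.imwrite(f"pics/{c}0.png",im[:,:,::-1])
    for th in("carrier","hinge","lip_edge","press_spot","tab_edge","board"):
        print(c,th,[( [round(v,3) for v in d["centre"]],round(d["score"],2)) for d in manip.pinpoint(th,c)][:3])
    cal=manip.calibration(c); print(cal)
s=manip.observe(); print(s)
E
```

```text
pics
side carrier [([0.579, 0.124, 0.003], 0.88), ([0.375, -0.282, 0.0], 0.73)]
side hinge [([0.462, 0.181, 0.002], 0.66), ([0.361, -0.341, 0.038], 0.62), ([0.562, 0.07, 0.032], 0.57)]
side lip_edge [([0.599, 0.2, 0.047], 0.96), ([0.4, -0.204, 0.042], 0.82)]
side press_spot [([0.385, -0.255, 0.036], 0.81), ([0.558, 0.077, 0.123], 0.76)]
side tab_edge [([0.567, 0.081, 0.167], 0.96), ([0.39, -0.214, 0.031], 0.88)]
side board [([0.426, 0.347, 0.001], 0.7)]
{'mtx': array([[451.68362702,   0.        , 322.15400073],
       [  0.        , 451.68362702, 235.20249136],
       [  0.        ,   0.        ,   1.        ]]), 'k1': -0.11641948325947596, 'R': array([[ 0.98725335, -0.15910102, -0.00420565],
       [-0.12363103, -0.74997821, -0.64980617],
       [ 0.10023068,  0.64204327, -0.76008832]]), 't': array([-0.57691882,  0.08692048,  1.04950792])}
top carrier [([0.381, -0.278, -0.001], 0.6), ([0.58, 0.125, 0.003], 0.59)]
top hinge [([0.365, -0.339, 0.035], 0.85), ([0.56, 0.067, 0.037], 0.55)]
top lip_edge [([0.396, -0.205, 0.044], 0.77), ([0.599, 0.201, 0.038], 0.75)]
top press_spot [([0.38
[... 758 characters left out ...]
71095  ,  69.14942216,  -2.90645351]), 'qd': array([ 0.00615396,  0.07346501, -0.01811864,  0.05789758, -0.02472489,
        0.01665122, -0.04487654]), 'joint_efforts': array([-9.59201752e-04, -4.74875200e+01,  1.36177585e+00, -2.54473382e+01,
        1.13713823e-02,  8.29857199e-04,  1.71654017e-05]), 'ee_pos': array([0.19753573, 0.61930245, 0.23137768]), 'ee_rot': array([[-9.52711159e-01,  3.03877348e-01,  7.41852746e-05],
       [ 3.03877356e-01,  9.52711145e-01,  1.65270646e-04],
       [-2.04551324e-05,  1.79998413e-04, -9.99999984e-01]]), 'ft_force': array([ 0.34559043, -0.31113933,  0.42974164]), 'ft_torque': array([-0.03688646, -0.0002258 ,  0.00639154]), 'width': 0.9979515967420427}
```

View pics/side0.png

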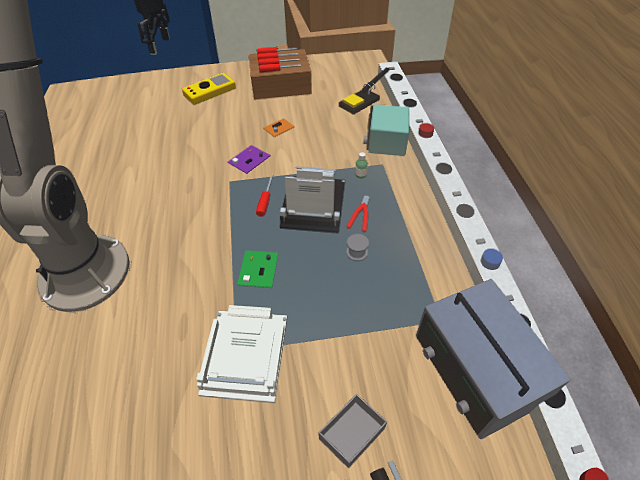

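View pics/top0.png

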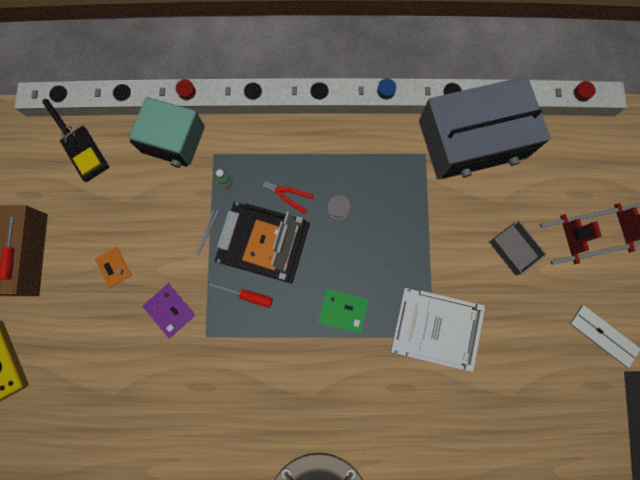

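The side view shows the black carrier at about (310,200) with its cover upright. The top view shows it at about (265,243) with the lip on its left, and the white look-alike is at (440,330). Next I'll refine the carrier pose by overlaying a model of it.

```bash
cat > h.py <<'E'
import numpy as np,cv2
from workcell import manip
def proj(cam,P):
    c=manip.calibration(cam); P=np.atleast_2d(P)@c["R"].T+c["t"]
    s=P[:,:2]/P[:,2:]; r2=(s**2).sum(1,keepdims=True)
    s=s*(1+c["k1"]*r2); return s@c["mtx"][:2,:2].T+c["mtx"][:2,2]
def C(p,x,y,yaw):  # carrier mm -> world
    p=np.atleast_2d(np.array(p,float))/1000; a=np.radians(yaw); R=np.array([[np.cos(a),-np.sin(a),0],[np.sin(a),np.cos(a),0],[0,0,1]])
    return p@R.T+[x,y,0]
def cov(d,xx,f,off=0,t=0): 
    return [xx,-62+(d+t)*np.cos(f)-off*np.sin(f),34+(d+t)*np.sin(f)+off*np.cos(f)]
def draw(cam,im,x,y,yaw,f,t=0,S=4,c0=(0,0)):
    L=[]
    for z in(0,): L.append([[-75,-87,z],[75,-87,z],[75,103,z],[-75,103,z],[-75,-87,z]])
    L.append([[-44,78,43],[44,78,43],[44,98,43],[-44,98,43],[-44,78,43]])
    for s in(-1,1): L.append([[61*s,-62,46],[73*s,-62,46]])
    L.append([cov(6,-58,f,2,t),cov(6,58,f,2,t),cov(108,58,f,2,t),cov(108,-58,f,2,t),cov(6,-58,f,2,t)])
    L.append([cov(108,-30,f,0,t),cov(130,-30,f,0,t),cov(130,30,f,0,t),cov(108,30,f,0,t)])
    for l in L:
        q=(proj(cam,C(l,x,y,yaw))-c0)*S
        cv2.polylines(im,[np.round(q).astype(int)],False,(0,255,255),1)
    return im
def view(cam,name,box,pose=None,f=1.5,t=0,S=4,img=None):
    im=manip.grab_frame(cam)[:,:,::-1] if img is None else img
    u,v,w,h=box; a=cv2.resize(np.ascontiguousarray(im[v:v+h,u:u+w]),None,fx=S,fy=S,interpolation=cv2.INTER_CUBIC)
    if pose: draw(cam,a,*pose,f,t,S,(u,v))
    cv2.imwrite(f"pics/{name}.png",a)
E
python3 - <<'E'
from h import *
p=(0.580,0.127,-16.0)
view("top","ov1",(190,180,150,130),p,1.46,0,5,cv2.imread("pics/top0.png"))
view("side","ov1s",(255,145,120,110),p,1.46,0,5,cv2.imread("pics/side0.png"))
E
```

```text
(no output)
```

View pics/ov1.png

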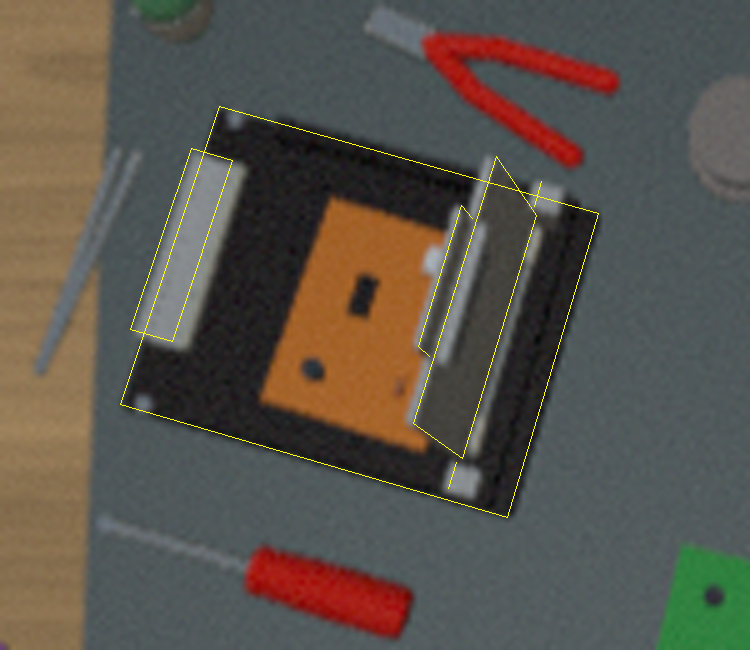

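View pics/ov1s.png

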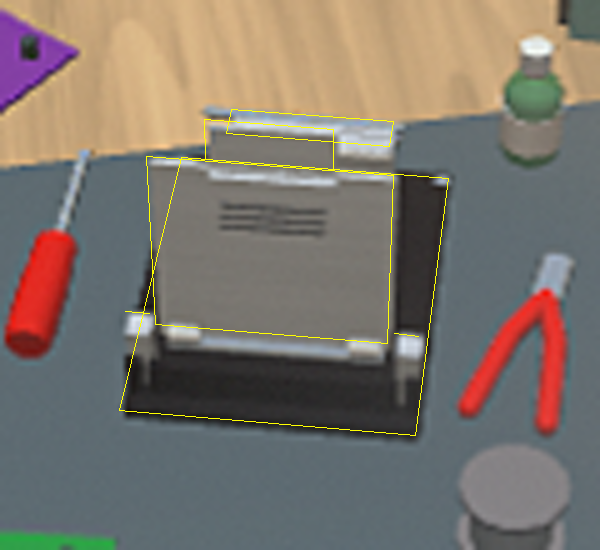

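```bash
cat >> h.py <<'E'
POSE=(0.580,0.127,-16.0)
def rel(pts):
    s=manip.observe(); R=s["ee_rot"]; p=s["ee_pos"]
    w=C(pts,*POSE); print("t",s["time"],"F",s["ft_force"].round(1),"w",round(s["width"],2))
    a=np.radians(-POSE[2]); Rc=np.array([[np.cos(a),-np.sin(a),0],[np.sin(a),np.cos(a),0],[0,0,1]])
    print("tcp carrier mm",(Rc@(p-[POSE[0],POSE[1],0])*1000).round(1))
    print(((w-p)@R*100).round(2))
    # yaw error
    yd=Rc.T@[0,1,0]; print("az", round(np.degrees(np.arctan2(*( (R.T@yd)[[0,1]]))),2)*-1)
E
python3 - <<'E'
from h import *
rel([[0,-130,200],[0,-130,120],[0,-95,120]])
E
```

```text
t 0.7 F [ 0.3 -0.3  0.4] w 1.0
tcp carrier mm [-503.3  367.8  231.4]
[[-51.78 -48.27   3.13]
 [-51.78 -48.28  11.13]
 [-51.68 -44.78  11.13]]
az -1.69
```

Request:
servo_tool:
  increments:
    - {"tx": -1.5, "ty": -1.4, "hand": 1}
    - {"tx": -4.2, "ty": -3.9, "az": -1.7, "hand": 1}
    - {"tx": -7, "ty": -6.5, "az": -1.7, "hand": 1}
    - {"tx": -9.8, "ty": -9.1, "az": -1.7, "hand": 1}
    - {"tx": -12.6, "ty": -11.7, "az": -1.7, "hand": 1}
    - {"tx": -15.4, "ty": -14.3, "az": -1.7, "hand": 1}
    - {"tx": -18.2, "ty": -16.9, "az": -1.7, "hand": 1}
    - {"tx": -21, "ty": -19.5, "az": -1.7, "hand": 1}
  grip_force: 20

```text
invalid input
```

```bash
python3 - <<'E'
from h import *
rel([[0,-130,200],[0,-130,120],[0,-95,120]])
E
```

```text
t 0.7 F [ 0.3 -0.3  0.4] w 1.0
tcp carrier mm [-503.3  367.8  231.4]
[[-51.78 -48.27   3.13]
 [-51.78 -48.28  11.13]
 [-51.68 -44.78  11.13]]
az -1.69
```

Request:
servo_tool:
  increments:
    - {"tx": -1.5, "ty": -1.4, "tz": 0, "ax": 0, "ay": 0, "az": 0, "hand": 1}
    - {"tx": -4.2, "ty": -3.9, "tz": 0, "ax": 0, "ay": 0, "az": -1.7, "hand": 1}
    - {"tx": -7, "ty": -6.5, "tz": 0, "ax": 0, "ay": 0, "az": -1.7, "hand": 1}
    - {"tx": -9.8, "ty": -9.1, "tz": 0, "ax": 0, "ay": 0, "az": -1.7, "hand": 1}
    - {"tx": -12.6, "ty": -11.7, "tz": 0, "ax": 0, "ay": 0, "az": -1.7, "hand": 1}
    - {"tx": -15.4, "ty": -14.3, "tz": 0, "ax": 0, "ay": 0, "az": -1.7, "hand": 1}
    - {"tx": -18.2, "ty": -16.9, "tz": 0, "ax": 0, "ay": 0, "az": -1.7, "hand": 1}
    - {"tx": -21, "ty": -19.5, "tz": 0, "ax": 0, "ay": 0, "az": -1.7, "hand": 1}
  grip_force: 20

```text
time: 1.37
ee_pos: [0.339, 0.368, 0.2316]
ee_rot: [[-0.961, 0.275, 0.0], [0.275, 0.961, 0.001], [-0.0, 0.001, -1.0]]
ft_force: [0.5, 0.4, 0.5]
width: 0.0
```

```bash
python3 - <<'E'
from h import *
rel([[0,-130,200],[0,-130,120],[0,-95,120]])
E
```

```text
t 1.3667 F [0.5 0.4 0.5] w 0.0
tcp carrier mm [-298.   165.2  231.6]
[[-29.8  -29.53   3.14]
 [-29.79 -29.54  11.14]
 [-29.79 -26.04  11.14]]
az 0.02
```

Request:
servo_tool:
  increments:
    - {"tx": -2.6, "ty": -2.6, "tz": 0, "ax": 0, "ay": 0, "az": 0, "hand": 1}
    - {"tx": -5.2, "ty": -5.2, "tz": 0, "ax": 0, "ay": 0, "az": 0, "hand": 1}
    - {"tx": -7.8, "ty": -7.8, "tz": 0, "ax": 0, "ay": 0, "az": 0, "hand": 1}
    - {"tx": -10.4, "ty": -10.4, "tz": 0, "ax": 0, "ay": 0, "az": 0, "hand": 1}
    - {"tx": -13, "ty": -13, "tz": 0, "ax": 0, "ay": 0, "az": 0, "hand": 1}
    - {"tx": -15.6, "ty": -15.6, "tz": 0, "ax": 0, "ay": 0, "az": 0, "hand": 1}
    - {"tx": -18.2, "ty": -18.2, "tz": 0, "ax": 0, "ay": 0, "az": 0, "hand": 1}
    - {"tx": -20.8, "ty": -20.8, "tz": 0, "ax": 0, "ay": 0, "az": 0, "hand": 1}

```text
time: 2.03
ee_pos: [0.4817, 0.1108, 0.2317]
ee_rot: [[-0.961, 0.275, 0.001], [0.275, 0.961, 0.001], [-0.001, 0.001, -1.0]]
ft_force: [0.7, 0.1, 1.0]
width: 0.003
```

Request:
servo_tool:
  increments:
    - {"tx": -2.4, "ty": -2.4, "tz": 0, "ax": 0, "ay": 0, "az": 0, "hand": 1}
    - {"tx": -4.8, "ty": -4.8, "tz": 0, "ax": 0, "ay": 0, "az": 0, "hand": 1}
    - {"tx": -6.8, "ty": -6.8, "tz": 0, "ax": 0, "ay": 0, "az": 0, "hand": 1}
    - {"tx": -8, "ty": -8, "tz": 0.5, "ax": 0, "ay": 0, "az": 0, "hand": 1}
    - {"tx": -8.4, "ty": -8.4, "tz": 2, "ax": 0, "ay": 0, "az": 0, "hand": 1}
    - {"tx": -8.4, "ty": -8.4, "tz": 4, "ax": 0, "ay": 0, "az": 0, "hand": 1}
    - {"tx": -8.4, "ty": -8.4, "tz": 5, "ax": 0, "ay": 0, "az": 0, "hand": 1}
    - {"tx": -8.4, "ty": -8.4, "tz": 5, "ax": 0, "ay": 0, "az": 0, "hand": 1}

```text
time: 2.7
ee_pos: [0.5367, 0.0087, 0.179]
ee_rot: [[-0.961, 0.275, -0.005], [0.275, 0.961, -0.001], [0.005, -0.002, -1.0]]
ft_force: [-1.3, 0.6, 0.1]
width: 0.002
```

```bash
python3 - <<'E'
from h import *
rel([[0,-130,120],[0,-95,120]])
view("top","t1",(190,160,170,150),POSE,1.46,0,4)
view("side","s1",(245,120,150,130),POSE,1.46,0,5)
E
```

```text
t 2.7 F [-1.3  0.6  0.1] w 0.0
tcp carrier mm [  -9.  -125.6  179. ]
[[-0.93 -0.43  5.9 ]
 [-0.93  3.07  5.89]]
az 0.02
```

View pics/t1.png

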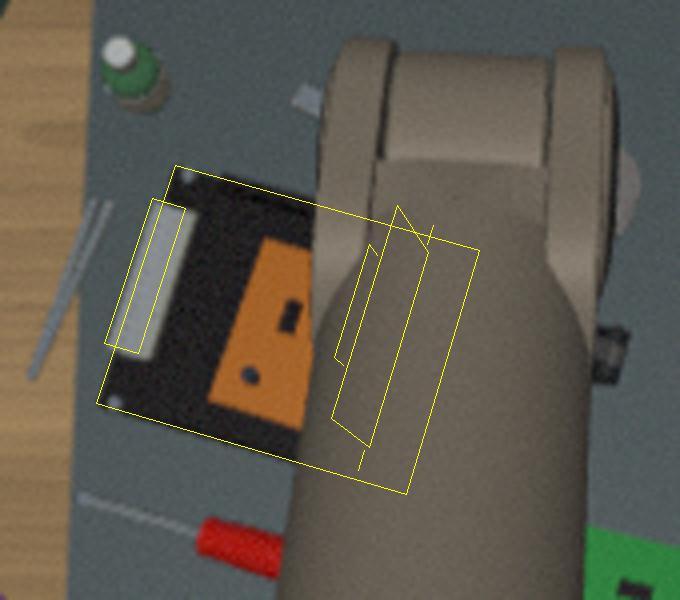

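View pics/s1.png

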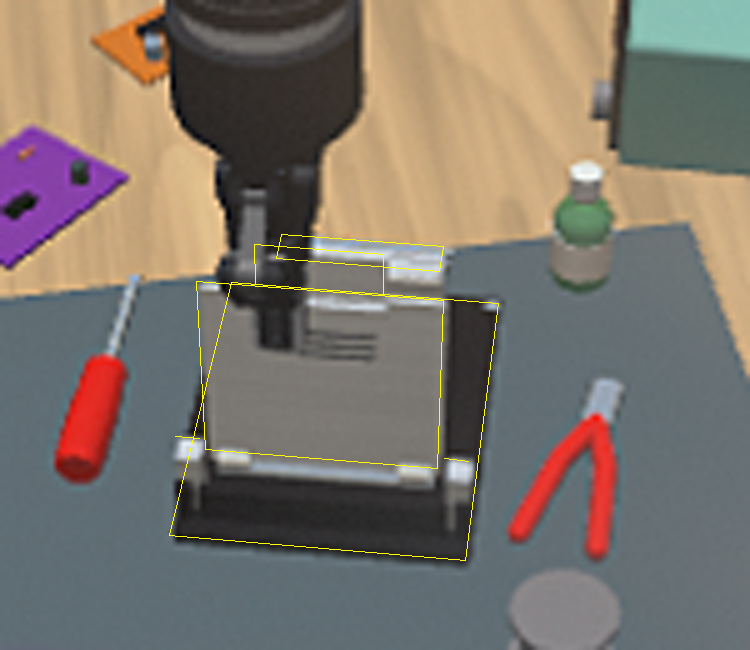

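The top view is blocked by the arm. The side view shows the shut fingertip at about (278,345), behind the cover and a little left of centre, and the carrier overlay fits. Next I lower the tool and approach the cover.

Request:
servo_tool:
  increments:
    - {"tx": -0.3, "ty": 0, "tz": 1.5, "ax": 0, "ay": 0, "az": 0, "hand": 1}
    - {"tx": -0.9, "ty": 0, "tz": 3.5, "ax": 0, "ay": 0, "az": 0, "hand": 1}
    - {"tx": -0.9, "ty": 0, "tz": 5.5, "ax": 0, "ay": 0, "az": 0, "hand": 1}
    - {"tx": -0.9, "ty": 0.5, "tz": 6, "ax": 0, "ay": 0, "az": 0, "hand": 1}
    - {"tx": -0.9, "ty": 1.5, "tz": 6, "ax": 0, "ay": 0, "az": 0, "hand": 1}
    - {"tx": -0.9, "ty": 2.5, "tz": 6, "ax": 0, "ay": 0, "az": 0, "hand": 1}
    - {"tx": -0.9, "ty": 3, "tz": 6, "ax": 0, "ay": 0, "az": 0, "hand": 1}
    - {"tx": -0.9, "ty": 3, "tz": 6, "ax": 0, "ay": 0, "az": 0, "hand": 1}

```text
time: 3.47
ee_pos: [0.5571, 0.0379, 0.1227]
ee_rot: [[-0.962, 0.272, 0.003], [0.272, 0.962, 0.002], [-0.002, 0.002, -1.0]]
ft_force: [0.4, 0.6, 0.6]
width: -0.005
```

```bash
python3 - <<'E'
from h import *
rel([[0,-95,118]])
view("side","s2",(245,120,150,130),POSE,1.46,0,5)
E
```

```text
t 3.4667 F [0.4 0.6 0.6] w -0.0
tcp carrier mm [  2.5 -91.9 122.7]
[[ 0.25 -0.31  0.47]]
az 0.24
```

View pics/s2.png

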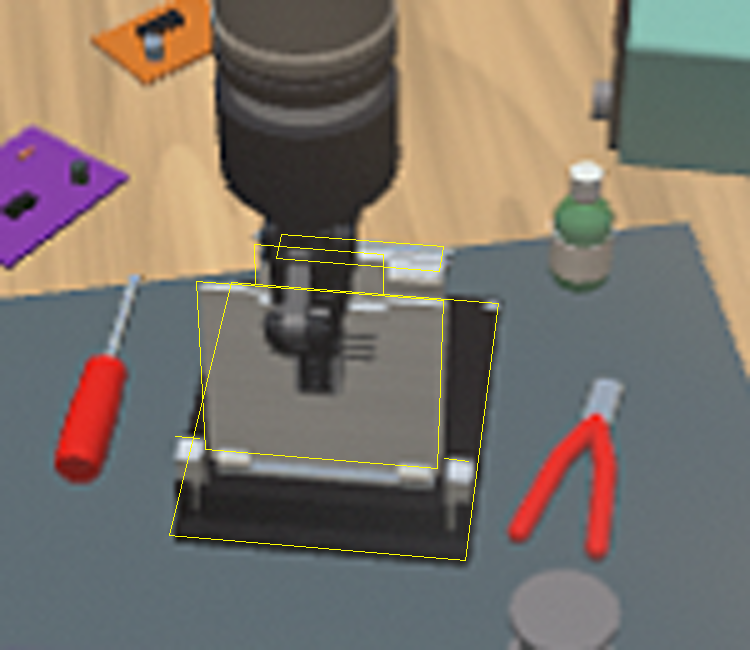

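Request:
servo_tool:
  increments:
    - {"tx": 0.1, "ty": 0.6, "tz": 0.2, "ax": 0, "ay": 0, "az": 0, "hand": 1}
    - {"tx": 0.2, "ty": 1.2, "tz": 0.3, "ax": 0, "ay": 0, "az": 0.2, "hand": 1}
    - {"tx": 0.25, "ty": 1.7, "tz": 0.4, "ax": 0, "ay": 0, "az": 0.2, "hand": 1}
    - {"tx": 0.25, "ty": 2.2, "tz": 0.45, "ax": 0, "ay": 0, "az": 0.2, "hand": 1}
    - {"tx": 0.25, "ty": 2.7, "tz": 0.55, "ax": 0, "ay": 0, "az": 0.2, "hand": 1}
    - {"tx": 0.25, "ty": 3.2, "tz": 0.65, "ax": 0, "ay": 0, "az": 0.2, "hand": 1}
    - {"tx": 0.25, "ty": 3.7, "tz": 0.8, "ax": 0, "ay": 0, "az": 0.2, "hand": 1}
    - {"tx": 0.25, "ty": 4.1, "tz": 0.95, "ax": 0, "ay": 0, "az": 0.2, "hand": 1}

```text
time: 4.18
ee_pos: [0.5647, 0.0758, 0.1117]
ee_rot: [[-0.96, 0.279, 0.0], [0.279, 0.96, 0.0], [-0.0, 0.0, -1.0]]
ft_force: [-0.6, 0.9, 1.9]
width: 0.002
```

```bash
python3 - <<'E'
from h import *
rel([[0,-51,113.5]])
view("side","s3",(245,120,150,130),POSE,1.3,0,5)
E
```

```text
t 4.1833 F [-0.6  0.9  1.9] w 0.0
tcp carrier mm [ -0.6 -53.5 111.7]
[[-0.06  0.25 -0.18]]
az -0.17
```

View pics/s3.png

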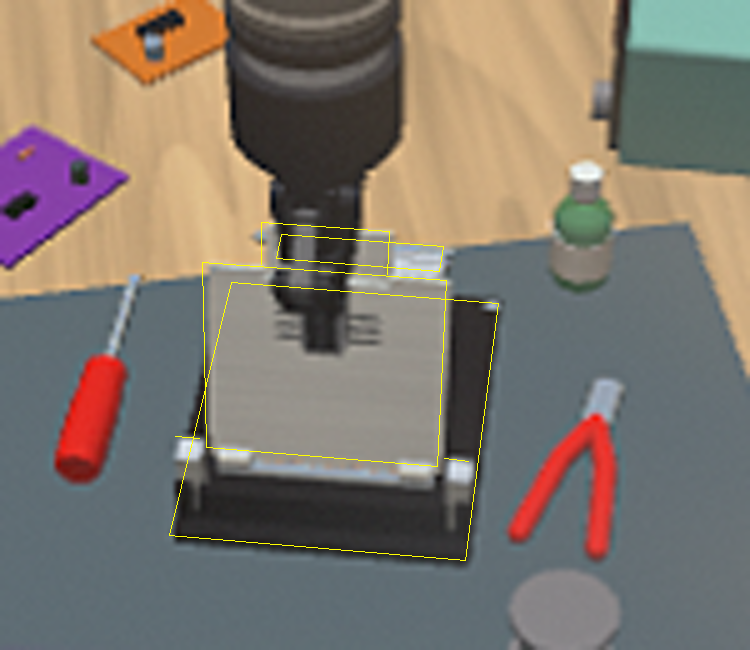

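The fold reads about 1.3 rad and the overlay matches the cover. I carry on along the arc.

Request:
servo_tool:
  increments:
    - {"tx": 0, "ty": 0.4, "tz": 0.2, "ax": 0, "ay": 0, "az": 0, "hand": 1}
    - {"tx": 0, "ty": 0.8, "tz": 0.4, "ax": 0, "ay": 0, "az": 0, "hand": 1}
    - {"tx": 0, "ty": 1.3, "tz": 0.65, "ax": 0, "ay": 0, "az": 0, "hand": 1}
    - {"tx": 0, "ty": 1.85, "tz": 0.95, "ax": 0, "ay": 0, "az": 0, "hand": 1}
    - {"tx": 0, "ty": 2.3, "tz": 1.3, "ax": 0, "ay": 0, "az": 0, "hand": 1}
    - {"tx": 0, "ty": 2.8, "tz": 1.7, "ax": 0, "ay": 0, "az": 0, "hand": 1}
    - {"tx": 0, "ty": 3.2, "tz": 2.1, "ax": 0, "ay": 0, "az": 0, "hand": 1}
    - {"tx": 0, "ty": 3.6, "tz": 2.55, "ax": 0, "ay": 0, "az": 0, "hand": 1}

```text
time: 4.9
ee_pos: [0.5747, 0.1103, 0.086]
ee_rot: [[-0.96, 0.278, 0.0], [0.278, 0.96, 0.0], [-0.0, 0.0, -1.0]]
ft_force: [-0.6, 0.2, 2.7]
width: -0.004
```

```bash
python3 - <<'E'
from h import *
rel([[0,-17.4,86.4],[0,-9,74],[0,-3,60]])
view("side","s4",(245,120,150,130),POSE,.75,0,5)
E
```

```text
t 4.9 F [-0.6  0.2  2.7] w -0.0
tcp carrier mm [ -0.4 -17.5  86. ]
[[-0.04  0.01 -0.04]
 [-0.04  0.85  1.2 ]
 [-0.04  1.45  2.6 ]]
az -0.17
```

View pics/s4.png

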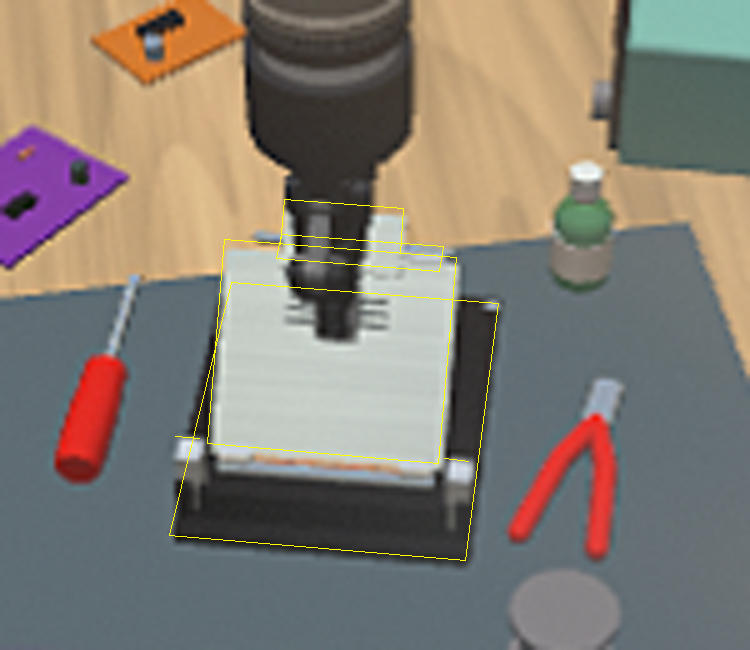

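The fold is about 0.7 rad, the tuck is still at 0 and the force is about 2.7 N. I continue down to nearly flat.

Request:
servo_tool:
  increments:
    - {"tx": 0, "ty": 0.47, "tz": 0.6, "ax": 0, "ay": 0, "az": 0, "hand": 1}
    - {"tx": 0, "ty": 0.85, "tz": 1.25, "ax": 0, "ay": 0, "az": 0, "hand": 1}
    - {"tx": 0, "ty": 1.15, "tz": 2.0, "ax": 0, "ay": 0, "az": 0, "hand": 1}
    - {"tx": 0, "ty": 1.4, "tz": 2.7, "ax": 0, "ay": 0, "az": 0, "hand": 1}
    - {"tx": 0, "ty": 1.5, "tz": 3.3, "ax": 0, "ay": 0, "az": 0, "hand": 1}
    - {"tx": 0, "ty": 1.55, "tz": 3.8, "ax": 0, "ay": 0, "az": 0, "hand": 1}
    - {"tx": 0, "ty": 1.55, "tz": 4.2, "ax": 0, "ay": 0, "az": 0, "hand": 1}
    - {"tx": 0, "ty": 1.55, "tz": 4.4, "ax": 0, "ay": 0, "az": 0, "hand": 1}

```text
time: 5.62
ee_pos: [0.5788, 0.1248, 0.0418]
ee_rot: [[-0.96, 0.279, -0.0], [0.279, 0.96, 0.0], [0.0, 0.0, -1.0]]
ft_force: [0.2, 2.1, 3.2]
width: 0.001
```

```bash
python3 - <<'E'
from h import *
rel([[0,-2,36]])
view("side","s5",(245,120,150,130),POSE,.08,0,5)
E
```

```text
t 5.6167 F [0.2 2.1 3.2] w 0.0
tcp carrier mm [-0.6 -2.4 41.8]
[[-0.06  0.04  0.58]]
az -0.19
```

View pics/s5.png

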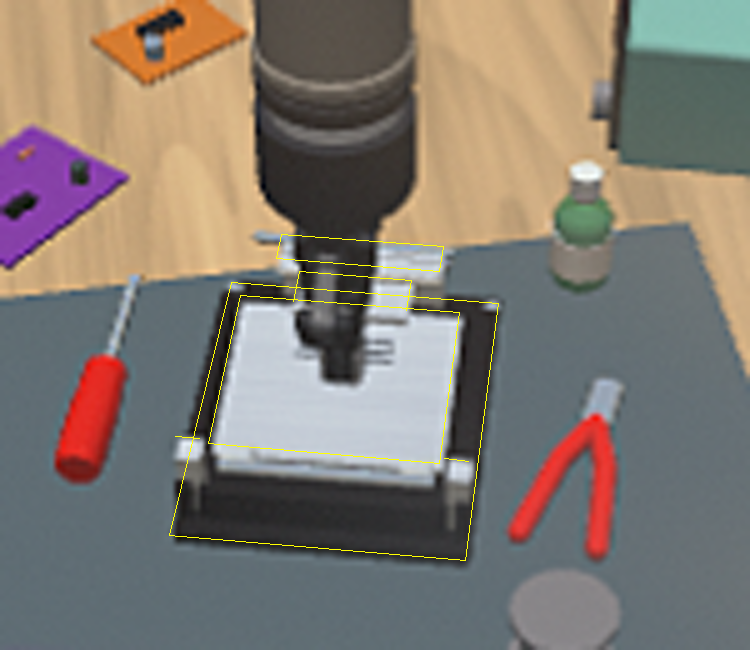

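The cover is nearly flat (about 0.08 rad) with the tab just short of the lip. Now I press gently down to the stop.

Request:
servo_tool:
  increments:
    - {"tx": 0, "ty": 0, "tz": 0.1, "ax": 0, "ay": 0, "az": 0, "hand": 1}
    - {"tx": 0, "ty": 0, "tz": 0.2, "ax": 0, "ay": 0, "az": 0, "hand": 1}
    - {"tx": 0, "ty": 0, "tz": 0.3, "ax": 0, "ay": 0, "az": 0, "hand": 1}
    - {"tx": 0, "ty": 0, "tz": 0.4, "ax": 0, "ay": 0, "az": 0, "hand": 1}
    - {"tx": 0, "ty": 0, "tz": 0.5, "ax": 0, "ay": 0, "az": 0, "hand": 1}
    - {"tx": 0, "ty": 0, "tz": 0.55, "ax": 0, "ay": 0, "az": 0, "hand": 1}
    - {"tx": 0, "ty": 0, "tz": 0.55, "ax": 0, "ay": 0, "az": 0, "hand": 1}
    - {"tx": 0, "ty": 0, "tz": 0.55, "ax": 0, "ay": 0, "az": 0, "hand": 1}

```text
time: 6.33
ee_pos: [0.5788, 0.1245, 0.0368]
ee_rot: [[-0.96, 0.279, 0.0], [0.279, 0.96, 0.0], [-0.0, 0.0, -1.0]]
ft_force: [0.5, 2.8, 3.5]
width: 0.002
```

```bash
python3 - <<'E'
from h import *
rel([[0,-2,36]])
E
```

```text
t 6.3333 F [0.5 2.8 3.5] w 0.0
tcp carrier mm [-0.5 -2.7 36.8]
[[-0.05  0.07  0.08]]
az -0.18
```

Request:
servo_tool:
  increments:
    - {"tx": 0, "ty": 0, "tz": 0.02, "ax": 0, "ay": 0, "az": 0, "hand": 1}
    - {"tx": 0, "ty": 0, "tz": 0.04, "ax": 0, "ay": 0, "az": 0, "hand": 1}
    - {"tx": 0, "ty": 0, "tz": 0.06, "ax": 0, "ay": 0, "az": 0, "hand": 1}
    - {"tx": 0, "ty": 0, "tz": 0.08, "ax": 0, "ay": 0, "az": 0, "hand": 1}
    - {"tx": 0, "ty": 0, "tz": 0.1, "ax": 0, "ay": 0, "az": 0, "hand": 1}
    - {"tx": 0, "ty": 0, "tz": 0.1, "ax": 0, "ay": 0, "az": 0, "hand": 1}
    - {"tx": 0, "ty": 0, "tz": 0.1, "ax": 0, "ay": 0, "az": 0, "hand": 1}
    - {"tx": 0, "ty": 0, "tz": 0.1, "ax": 0, "ay": 0, "az": 0, "hand": 1}

```text
time: 7.0
ee_pos: [0.5788, 0.1245, 0.0358]
ee_rot: [[-0.96, 0.279, 0.0], [0.279, 0.96, 0.0], [-0.0, 0.0, -1.0]]
ft_force: [-0.4, 3.0, 3.8]
width: -0.004
```

Request:
servo_tool:
  increments:
    - {"tx": 0, "ty": 0, "tz": 0.02, "ax": 0, "ay": 0, "az": 0, "hand": 1}
    - {"tx": 0, "ty": 0, "tz": 0.04, "ax": 0, "ay": 0, "az": 0, "hand": 1}
    - {"tx": 0, "ty": 0, "tz": 0.05, "ax": 0, "ay": 0, "az": 0, "hand": 1}
    - {"tx": 0, "ty": 0, "tz": 0.06, "ax": 0, "ay": 0, "az": 0, "hand": 1}
    - {"tx": 0, "ty": 0, "tz": 0.07, "ax": 0, "ay": 0, "az": 0, "hand": 1}
    - {"tx": 0, "ty": 0, "tz": 0.08, "ax": 0, "ay": 0, "az": 0, "hand": 1}
    - {"tx": 0, "ty": 0, "tz": 0.08, "ax": 0, "ay": 0, "az": 0, "hand": 1}
    - {"tx": 0, "ty": 0, "tz": 0.08, "ax": 0, "ay": 0, "az": 0, "hand": 1}

```text
time: 7.67
ee_pos: [0.5789, 0.1244, 0.0353]
ee_rot: [[-0.96, 0.279, 0.0], [0.279, 0.96, 0.0], [-0.0, 0.0, -1.0]]
ft_force: [-0.6, 1.9, 5.3]
width: -0.002
```

It has reached the stop: height about 35.3 mm and force 5.3 N, rising. Now I slide along +y while pressing.

Request:
servo_tool:
  increments:
    - {"tx": 0, "ty": 0.15, "tz": 0.02, "ax": 0, "ay": 0, "az": 0, "hand": 1}
    - {"tx": 0, "ty": 0.3, "tz": 0.03, "ax": 0, "ay": 0, "az": 0, "hand": 1}
    - {"tx": 0, "ty": 0.45, "tz": 0.03, "ax": 0, "ay": 0, "az": 0, "hand": 1}
    - {"tx": 0, "ty": 0.6, "tz": 0.03, "ax": 0, "ay": 0, "az": 0, "hand": 1}
    - {"tx": 0, "ty": 0.75, "tz": 0.03, "ax": 0, "ay": 0, "az": 0, "hand": 1}
    - {"tx": 0, "ty": 0.9, "tz": 0.03, "ax": 0, "ay": 0, "az": 0, "hand": 1}
    - {"tx": 0, "ty": 1.05, "tz": 0.03, "ax": 0, "ay": 0, "az": 0, "hand": 1}
    - {"tx": 0, "ty": 1.2, "tz": 0.03, "ax": 0, "ay": 0, "az": 0, "hand": 1}

```text
time: 8.33
ee_pos: [0.5814, 0.1329, 0.0349]
ee_rot: [[-0.96, 0.28, -0.002], [0.28, 0.96, -0.003], [0.001, -0.004, -1.0]]
ft_force: [-2.6, -2.2, 9.0]
width: 0.001
```

```bash
python3 - <<'E'
from h import *
rel([[0,-2,36]])
view("side","s6",(245,120,150,130),POSE,.0,0,5)
E
```

```text
t 8.3333 F [-2.6 -2.2  9. ] w 0.0
tcp carrier mm [-0.3  6.1 34.9]
[[-0.04 -0.81 -0.11]]
az -0.28
```

View pics/s6.png

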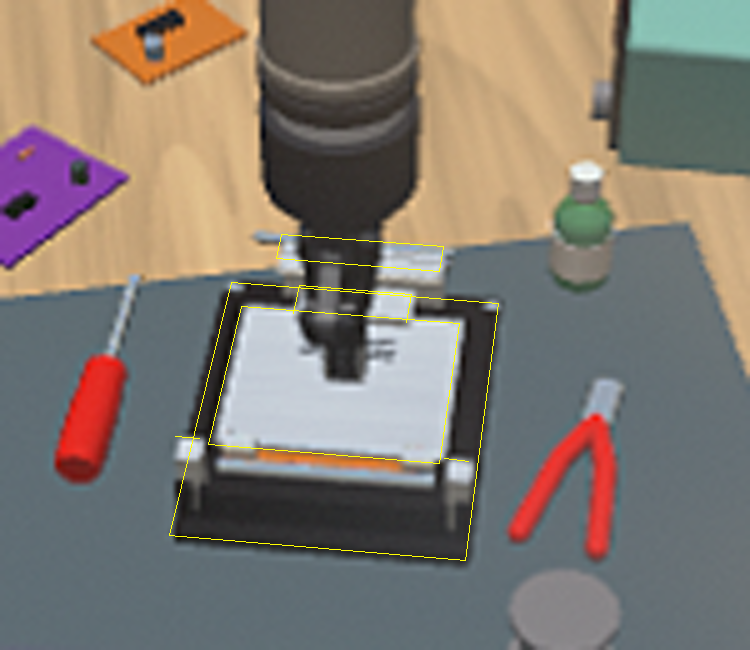

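The cover slides along with the fingers, and a gap has opened at the hinge end near (330,460). I keep pushing.

Request:
servo_tool:
  increments:
    - {"tx": 0, "ty": 0.15, "tz": 0, "ax": 0, "ay": 0, "az": 0, "hand": 1}
    - {"tx": 0, "ty": 0.3, "tz": 0, "ax": 0, "ay": 0, "az": 0, "hand": 1}
    - {"tx": 0, "ty": 0.45, "tz": 0, "ax": 0, "ay": 0, "az": 0, "hand": 1}
    - {"tx": 0, "ty": 0.6, "tz": 0, "ax": 0, "ay": 0, "az": 0, "hand": 1}
    - {"tx": 0, "ty": 0.7, "tz": 0, "ax": 0, "ay": 0, "az": 0, "hand": 1}
    - {"tx": 0, "ty": 0.8, "tz": 0, "ax": 0, "ay": 0, "az": 0, "hand": 1}
    - {"tx": 0, "ty": 0.9, "tz": 0, "ax": 0, "ay": 0, "az": 0, "hand": 1}
    - {"tx": 0, "ty": 0.9, "tz": 0, "ax": 0, "ay": 0, "az": 0, "hand": 1}

```text
time: 9.05
ee_pos: [0.5839, 0.1418, 0.0348]
ee_rot: [[-0.96, 0.28, -0.002], [0.28, 0.96, -0.003], [0.001, -0.004, -1.0]]
ft_force: [-1.9, -1.7, 6.1]
width: 0.0
```

```bash
python3 - <<'E'
from h import *
rel([[0,-2,36]])
view("side","s7",(245,120,150,130),POSE,.0,0.02*1000,5)
E
```

```text
t 9.05 F [-1.9 -1.7  6.1] w 0.0
tcp carrier mm [-0.4 15.3 34.8]
[[-0.04 -1.73 -0.12]]
az -0.26
```

View pics/s7.png

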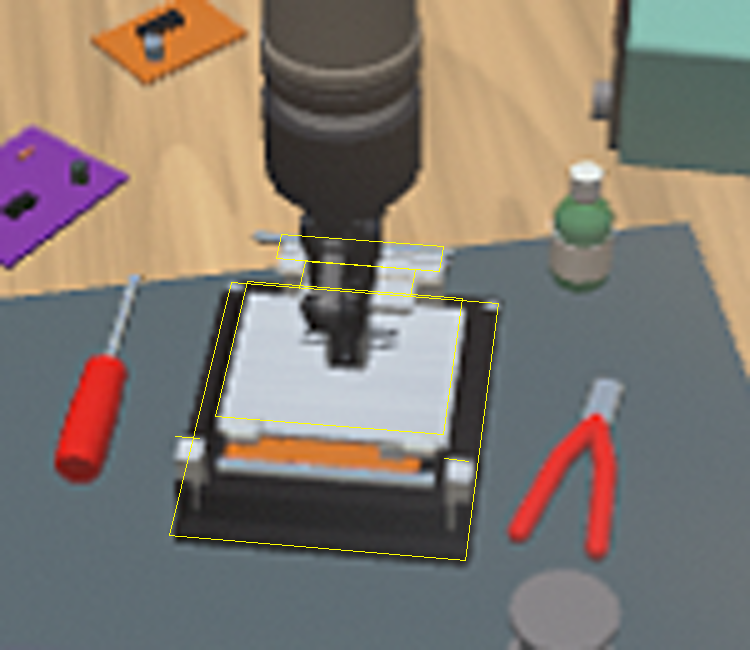

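About 14 mm has slid so far, with the cover still flat and the tab entering beneath the lip. I continue, past the nominal travel and gently.

Request:
servo_tool:
  increments:
    - {"tx": 0, "ty": 0.1, "tz": 0.02, "ax": 0, "ay": 0, "az": 0, "hand": 1}
    - {"tx": 0, "ty": 0.2, "tz": 0.03, "ax": 0, "ay": 0, "az": 0, "hand": 1}
    - {"tx": 0, "ty": 0.3, "tz": 0.03, "ax": 0, "ay": 0, "az": 0, "hand": 1}
    - {"tx": 0, "ty": 0.4, "tz": 0.03, "ax": 0, "ay": 0, "az": 0, "hand": 1}
    - {"tx": 0, "ty": 0.5, "tz": 0.03, "ax": 0, "ay": 0, "az": 0, "hand": 1}
    - {"tx": 0, "ty": 0.6, "tz": 0.03, "ax": 0, "ay": 0, "az": 0, "hand": 1}
    - {"tx": 0, "ty": 0.6, "tz": 0.03, "ax": 0, "ay": 0, "az": 0, "hand": 1}
    - {"tx": 0, "ty": 0.6, "tz": 0.03, "ax": 0, "ay": 0, "az": 0, "hand": 1}

```text
time: 9.77
ee_pos: [0.5849, 0.1447, 0.0344]
ee_rot: [[-0.96, 0.281, -0.004], [0.281, 0.96, -0.006], [0.002, -0.007, -1.0]]
ft_force: [-3.7, -5.7, 9.1]
width: 0.003
```

```bash
python3 - <<'E'
from h import *
rel([[0,-2,36]])
view("side","s8",(245,120,150,130),POSE,.0,0.02*1000,5)
E
```

```text
t 9.7667 F [-3.7 -5.7  9.1] w 0.0
tcp carrier mm [-0.2 18.3 34.4]
[[-0.03 -2.03 -0.15]]
az -0.34
```

View pics/s8.png

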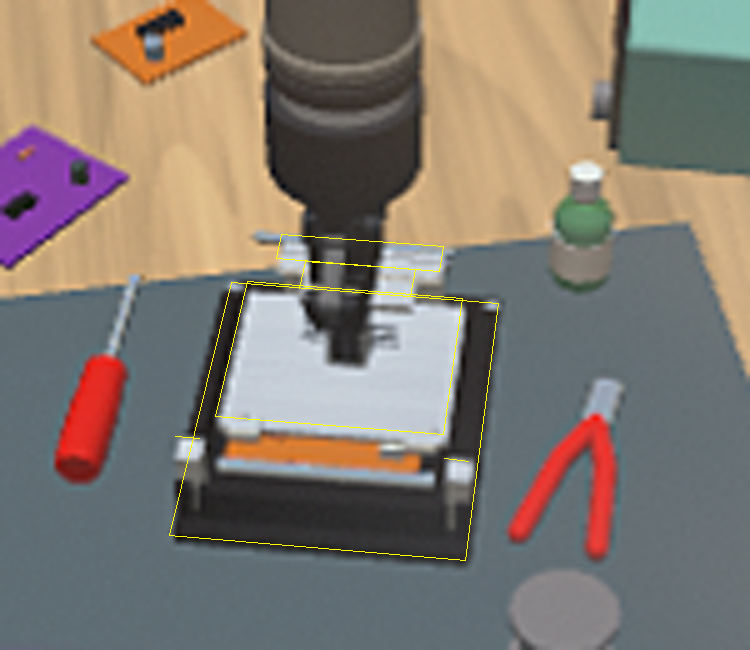

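```bash
python3 - <<'E'
import cv2,numpy as np
a=[]
for n in ("s5","s6","s7","s8"):
    im=cv2.imread(f"pics/{n}.png"); a.append(cv2.resize(im[255:500,190:490],None,fx=1.3,fy=1.2))
cv2.imwrite("pics/cmp.png",np.vstack([np.hstack(a[:2]),np.hstack(a[2:])]))
E
```

View pics/cmp.png

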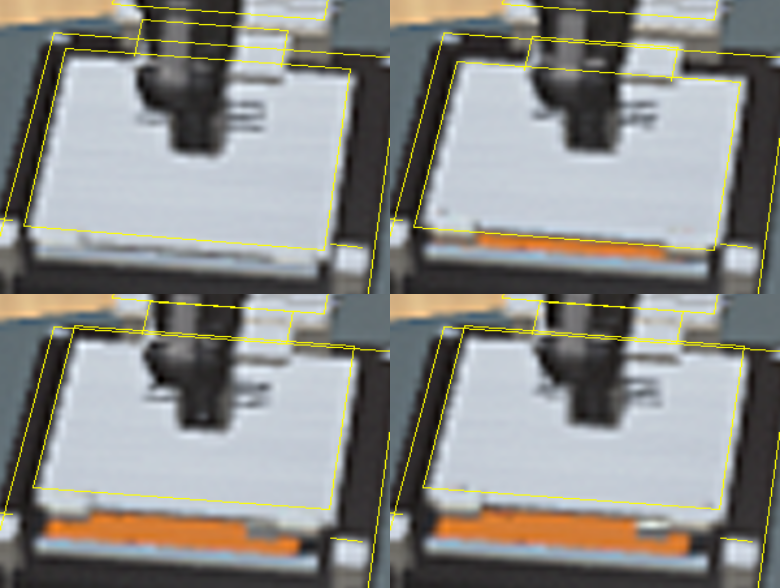

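It's unclear whether it has reached 20 mm, so I push further in small steps and watch the force.

Request:
servo_tool:
  increments:
    - {"tx": 0, "ty": 0.08, "tz": 0, "ax": 0, "ay": 0, "az": 0, "hand": 1}
    - {"tx": 0, "ty": 0.16, "tz": 0, "ax": 0, "ay": 0, "az": 0, "hand": 1}
    - {"tx": 0, "ty": 0.24, "tz": 0, "ax": 0, "ay": 0, "az": 0, "hand": 1}
    - {"tx": 0, "ty": 0.32, "tz": 0, "ax": 0, "ay": 0, "az": 0, "hand": 1}
    - {"tx": 0, "ty": 0.4, "tz": 0, "ax": 0, "ay": 0, "az": 0, "hand": 1}
    - {"tx": 0, "ty": 0.4, "tz": 0, "ax": 0, "ay": 0, "az": 0, "hand": 1}
    - {"tx": 0, "ty": 0.4, "tz": 0, "ax": 0, "ay": 0, "az": 0, "hand": 1}
    - {"tx": 0, "ty": 0.4, "tz": 0, "ax": 0, "ay": 0, "az": 0, "hand": 1}

```text
time: 10.48
ee_pos: [0.5866, 0.1489, 0.0344]
ee_rot: [[-0.96, 0.281, -0.003], [0.281, 0.96, -0.006], [0.001, -0.006, -1.0]]
ft_force: [-2.4, -5.0, 7.7]
width: 0.002
```

```bash
python3 - <<'E'
from h import *
rel([[0,-2,36]])
view("side","s9",(245,120,150,130),None,.0,0.02*1000,5)
E
```

```text
t 10.4833 F [-2.4 -5.   7.7] w 0.0
tcp carrier mm [ 0.3 22.9 34.4]
[[ 0.01 -2.49 -0.14]]
az -0.34
```

View pics/s9.png

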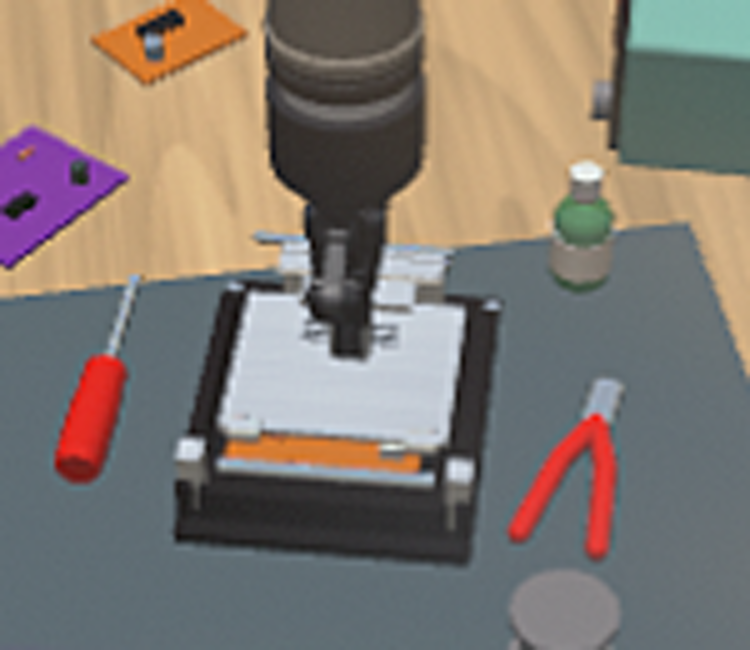

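The fingers now slip over a stationary cover, so the stop has probably been reached. To confirm, I slide up to the thumb ridge and push gently there.

Request:
servo_tool:
  increments:
    - {"tx": 0, "ty": 0.2, "tz": 0, "ax": 0, "ay": 0, "az": 0, "hand": 1}
    - {"tx": 0, "ty": 0.4, "tz": 0, "ax": 0, "ay": 0, "az": 0, "hand": 1}
    - {"tx": 0, "ty": 0.6, "tz": 0, "ax": 0, "ay": 0, "az": 0, "hand": 1}
    - {"tx": 0, "ty": 0.8, "tz": 0, "ax": 0, "ay": 0, "az": 0, "hand": 1}
    - {"tx": 0, "ty": 1.0, "tz": 0, "ax": 0, "ay": 0, "az": 0, "hand": 1}
    - {"tx": 0, "ty": 1.2, "tz": 0, "ax": 0, "ay": 0, "az": 0, "hand": 1}
    - {"tx": 0, "ty": 1.4, "tz": 0, "ax": 0, "ay": 0, "az": 0, "hand": 1}
    - {"tx": 0, "ty": 1.5, "tz": 0, "ax": 0, "ay": 0, "az": 0, "hand": 1}

```text
time: 11.2
ee_pos: [0.5912, 0.1641, 0.0342]
ee_rot: [[-0.96, 0.281, -0.002], [0.281, 0.96, -0.005], [0.0, -0.006, -1.0]]
ft_force: [-1.4, -2.6, 6.3]
width: -0.002
```

Request:
servo_tool:
  increments:
    - {"tx": 0, "ty": 0.1, "tz": 0, "ax": 0, "ay": 0, "az": 0, "hand": 1}
    - {"tx": 0, "ty": 0.2, "tz": 0, "ax": 0, "ay": 0, "az": 0, "hand": 1}
    - {"tx": 0, "ty": 0.3, "tz": 0, "ax": 0, "ay": 0, "az": 0, "hand": 1}
    - {"tx": 0, "ty": 0.4, "tz": 0, "ax": 0, "ay": 0, "az": 0, "hand": 1}
    - {"tx": 0, "ty": 0.4, "tz": 0, "ax": 0, "ay": 0, "az": 0, "hand": 1}
    - {"tx": 0, "ty": 0.4, "tz": 0, "ax": 0, "ay": 0, "az": 0, "hand": 1}
    - {"tx": 0, "ty": 0.4, "tz": 0, "ax": 0, "ay": 0, "az": 0, "hand": 1}
    - {"tx": 0, "ty": 0.4, "tz": 0, "ax": 0, "ay": 0, "az": 0, "hand": 1}

```text
time: 11.87
ee_pos: [0.5923, 0.1679, 0.0342]
ee_rot: [[-0.96, 0.281, -0.002], [0.281, 0.96, -0.005], [0.0, -0.006, -1.0]]
ft_force: [-2.1, -3.9, 5.5]
width: -0.0
```

```bash
python3 - <<'E'
from h import *
rel([[0,-2,36]])
view("side","s10",(245,120,150,130),None,.0,0.02*1000,5)
E
```

```text
t 11.8667 F [-2.1 -3.9  5.5] w -0.0
tcp carrier mm [ 0.5 42.7 34.2]
[[ 0.03 -4.47 -0.16]]
az -0.31
```

View pics/s10.png

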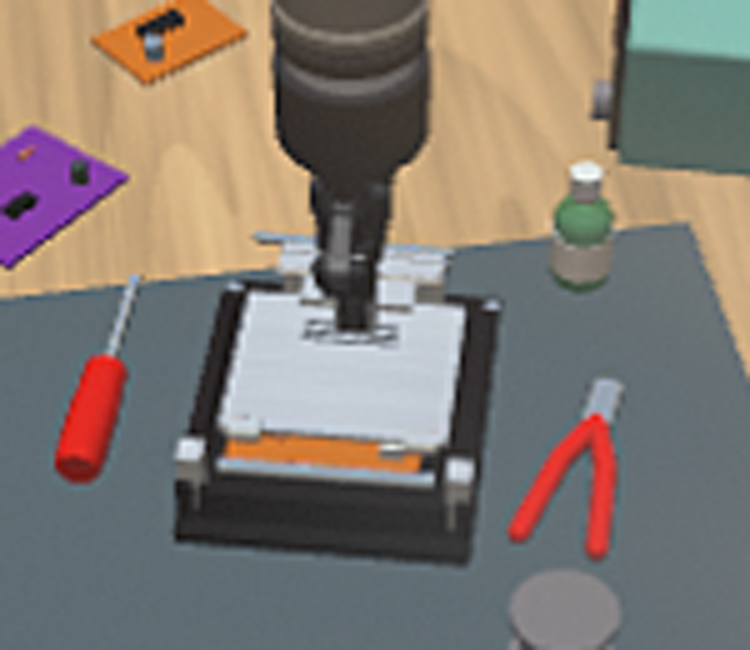

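Request:
servo_tool:
  increments:
    - {"tx": 0, "ty": 0.06, "tz": 0, "ax": 0, "ay": 0, "az": 0, "hand": 1}
    - {"tx": 0, "ty": 0.12, "tz": 0, "ax": 0, "ay": 0, "az": 0, "hand": 1}
    - {"tx": 0, "ty": 0.18, "tz": 0, "ax": 0, "ay": 0, "az": 0, "hand": 1}
    - {"tx": 0, "ty": 0.24, "tz": 0, "ax": 0, "ay": 0, "az": 0, "hand": 1}
    - {"tx": 0, "ty": 0.3, "tz": 0, "ax": 0, "ay": 0, "az": 0, "hand": 1}
    - {"tx": 0, "ty": 0.36, "tz": 0, "ax": 0, "ay": 0, "az": 0, "hand": 1}
    - {"tx": 0, "ty": 0.4, "tz": 0, "ax": 0, "ay": 0, "az": 0, "hand": 1}
    - {"tx": 0, "ty": 0.4, "tz": 0, "ax": 0, "ay": 0, "az": 0, "hand": 1}

```text
time: 12.58
ee_pos: [0.5933, 0.1717, 0.0341]
ee_rot: [[-0.96, 0.281, -0.002], [0.281, 0.96, -0.006], [0.0, -0.006, -1.0]]
ft_force: [-0.7, -3.6, 4.8]
width: 0.002
```

Request:
servo_tool:
  increments:
    - {"tx": 0, "ty": 0.06, "tz": 0, "ax": 0, "ay": 0, "az": 0, "hand": 1}
    - {"tx": 0, "ty": 0.12, "tz": 0, "ax": 0, "ay": 0, "az": 0, "hand": 1}
    - {"tx": 0, "ty": 0.18, "tz": 0, "ax": 0, "ay": 0, "az": 0, "hand": 1}
    - {"tx": 0, "ty": 0.24, "tz": 0, "ax": 0, "ay": 0, "az": 0, "hand": 1}
    - {"tx": 0, "ty": 0.3, "tz": 0, "ax": 0, "ay": 0, "az": 0, "hand": 1}
    - {"tx": 0, "ty": 0.36, "tz": 0, "ax": 0, "ay": 0, "az": 0, "hand": 1}
    - {"tx": 0, "ty": 0.4, "tz": 0, "ax": 0, "ay": 0, "az": 0, "hand": 1}
    - {"tx": 0, "ty": 0.4, "tz": 0, "ax": 0, "ay": 0, "az": 0, "hand": 1}

```text
time: 13.25
ee_pos: [0.5941, 0.1742, 0.034]
ee_rot: [[-0.96, 0.281, -0.003], [0.281, 0.96, -0.007], [0.001, -0.008, -1.0]]
ft_force: [-1.7, -5.5, 5.3]
width: -0.004
```

```bash
python3 - <<'E'
from h import *
rel([[0,-2,36]])
E
```

```text
t 13.25 F [-1.7 -5.5  5.3] w -0.0
tcp carrier mm [ 0.5 49.3 34. ]
[[ 0.02 -5.13 -0.17]]
az -0.34
```

Request:
servo_tool:
  increments:
    - {"tx": 0, "ty": 0.06, "tz": 0, "ax": 0, "ay": 0, "az": 0, "hand": 1}
    - {"tx": 0, "ty": 0.12, "tz": 0, "ax": 0, "ay": 0, "az": 0, "hand": 1}
    - {"tx": 0, "ty": 0.18, "tz": 0, "ax": 0, "ay": 0, "az": 0, "hand": 1}
    - {"tx": 0, "ty": 0.24, "tz": 0, "ax": 0, "ay": 0, "az": 0, "hand": 1}
    - {"tx": 0, "ty": 0.3, "tz": 0, "ax": 0, "ay": 0, "az": 0, "hand": 1}
    - {"tx": 0, "ty": 0.3, "tz": 0, "ax": 0, "ay": 0, "az": 0, "hand": 1}
    - {"tx": 0, "ty": 0.3, "tz": 0, "ax": 0, "ay": 0, "az": 0, "hand": 1}
    - {"tx": 0, "ty": 0.3, "tz": 0, "ax": 0, "ay": 0, "az": 0, "hand": 1}

```text
time: 13.92
ee_pos: [0.5942, 0.1744, 0.0336]
ee_rot: [[-0.959, 0.282, -0.005], [0.282, 0.959, -0.01], [0.002, -0.011, -1.0]]
ft_force: [-2.8, -8.6, 5.8]
width: -0.003
```

```bash
python3 - <<'E'
from h import *
rel([[0,-2,36]])
view("side","s11",(245,120,150,130),None,.0,0.02*1000,5)
E
```

```text
t 13.9167 F [-2.8 -8.6  5.8] w -0.0
tcp carrier mm [ 0.6 49.5 33.6]
[[ 0.03 -5.15 -0.18]]
az -0.41
```

View pics/s11.png

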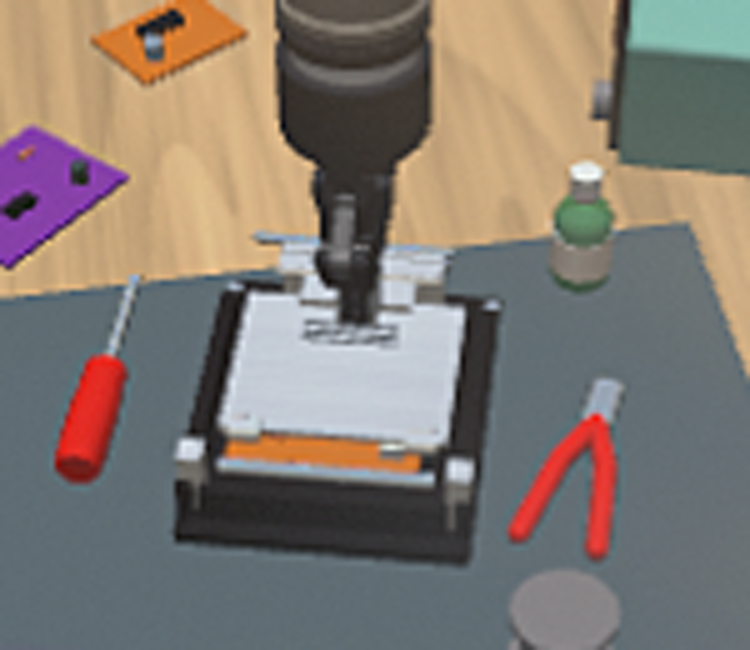

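The fingers are stopped by the ridge at about 9 N and nothing moves, so the cover is fully home. I relax the sideways push slightly, then lift straight off.

Request:
servo_tool:
  increments:
    - {"tx": 0, "ty": -0.1, "tz": -0.05, "ax": 0, "ay": 0, "az": 0, "hand": 1}
    - {"tx": 0, "ty": -0.2, "tz": -0.15, "ax": 0, "ay": 0, "az": 0, "hand": 1}
    - {"tx": 0, "ty": -0.3, "tz": -0.3, "ax": 0, "ay": 0, "az": 0, "hand": 1}
    - {"tx": 0, "ty": -0.3, "tz": -0.6, "ax": 0, "ay": 0, "az": 0, "hand": 1}
    - {"tx": 0, "ty": -0.3, "tz": -1.2, "ax": 0, "ay": 0, "az": 0, "hand": 1}
    - {"tx": 0, "ty": -0.3, "tz": -2.5, "ax": 0, "ay": 0, "az": 0, "hand": 1}
    - {"tx": 0, "ty": -0.3, "tz": -5, "ax": 0, "ay": 0, "az": 0, "hand": 1}
    - {"tx": 0, "ty": -0.3, "tz": -8, "ax": 0, "ay": 0, "az": 0, "hand": 1}

```text
time: 14.63
ee_pos: [0.5931, 0.18, 0.1134]
ee_rot: [[-0.96, 0.279, -0.004], [0.279, 0.96, -0.002], [0.004, -0.003, -1.0]]
ft_force: [0.5, 0.3, -0.3]
width: 0.002
```

Request:
servo_tool:
  increments:
    - {"tx": 0, "ty": 0, "tz": -3, "ax": 0, "ay": 0, "az": 0, "hand": 1}
    - {"tx": 0, "ty": -2, "tz": -6, "ax": 0, "ay": 0, "az": 0, "hand": 1}
    - {"tx": 0, "ty": -5, "tz": -8, "ax": 0, "ay": 0, "az": 0, "hand": 1}
    - {"tx": 0, "ty": -9, "tz": -8, "ax": 0, "ay": 0, "az": 0, "hand": 1}
    - {"tx": 0, "ty": -13, "tz": -8, "ax": 0, "ay": 0, "az": 0, "hand": 1}
    - {"tx": 0, "ty": -17, "tz": -8, "ax": 0, "ay": 0, "az": 0, "hand": 1}
    - {"tx": 0, "ty": -20, "tz": -8, "ax": 0, "ay": 0, "az": 0, "hand": 1}
    - {"tx": 0, "ty": -20, "tz": -8, "ax": 0, "ay": 0, "az": 0, "hand": 1}

```text
time: 15.3
ee_pos: [0.5368, -0.0202, 0.1951]
ee_rot: [[-0.957, 0.289, -0.0], [0.289, 0.957, -0.003], [-0.0, -0.003, -1.0]]
ft_force: [0.4, -0.9, -0.2]
width: 0.002
```

```bash
python3 - <<'E'
from h import *
rel([[0,-2,36]])
view("side","s12",(245,120,150,130),POSE,.03,20,5)
view("top","t12",(190,160,170,150),POSE,.03,20,4)
for c in("side","top"):
  for th in("press_spot","tab_edge","lip_edge"): print(c,th,[(np.round(d["centre"],3),round(d["score"],2)) for d in manip.pinpoint(th,c)])
print(C([cov(90,0,.02,2,20),cov(130,0,.02,0,20)],*POSE).round(3))
E
```

```text
t 15.3 F [ 0.4 -0.9 -0.2] w 0.0
tcp carrier mm [  -1.  -153.4  195.1]
[[ 0.12 15.18 15.87]]
az -0.81
side press_spot [(array([ 0.384, -0.252,  0.039]), 0.78), (array([0.585, 0.174, 0.041]), 0.74), (array([ 0.659, -0.047,  0.003]), 0.53)]
side tab_edge [(array([0.604, 0.205, 0.042]), 0.75), (array([ 0.388, -0.215,  0.032]), 0.59), (array([0.565, 0.067, 0.035]), 0.19)]
side lip_edge [(array([0.601, 0.2  , 0.048]), 0.73), (array([ 0.398, -0.205,  0.044]), 0.56)]
top press_spot [(array([ 0.383, -0.25 ,  0.034]), 0.75), (array([0.588, 0.169, 0.039]), 0.57)]
top tab_edge [(array([0.602, 0.206, 0.04 ]), 0.76)]
top lip_edge [(array([ 0.394, -0.202,  0.044]), 0.69), (array([0.598, 0.201, 0.04 ]), 0.62)]
[[0.593 0.173 0.038]
 [0.604 0.212 0.037]]
```

View pics/s12.png

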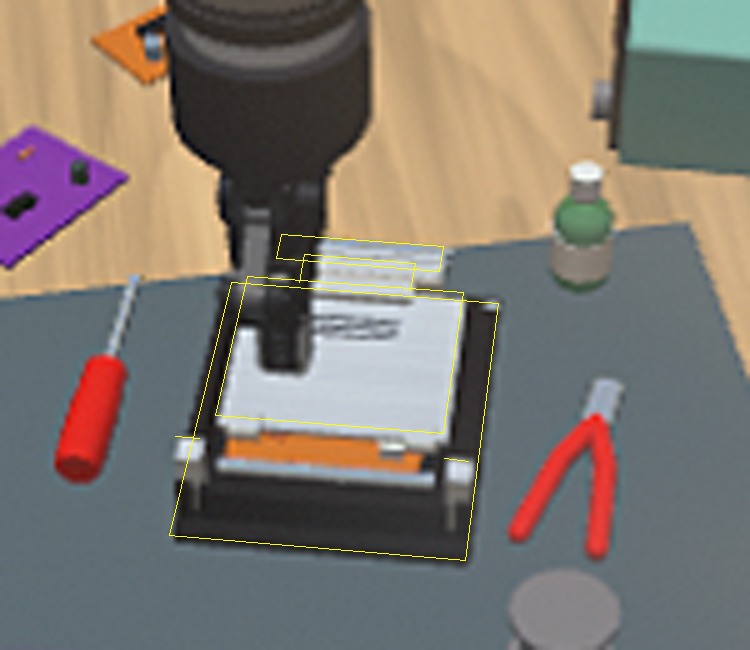

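View pics/t12.png

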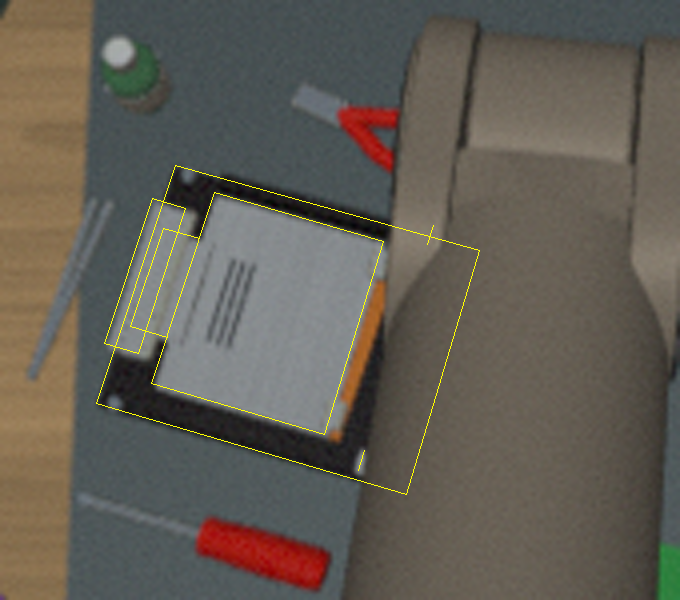

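The hand is clear and the cover stays flat. In the top view the cover outline matches the 20 mm overlay at about (152..384, 193..433) within 1–2 mm, and the tab runs under the lip at about (150,275). The tools and the board have not moved. Handing in.

```bash
python3 - <<'E'
from workcell import manip
print(manip.close_job())
E
```

```text
the job is handed in; nothing more can be done
None
```

The carrier is closed: the cover is folded flat over the board, its tab is under the retaining lip, and it stayed shut after I took the hand away. I handed the job in at about 15.5 s of the 45 s allowed; no verdict was reported.

I worked with the gripper shut, using only the fingertips. They pushed the cover over from behind, pressed it to its stop, and slid it along while pressing. A last push against the thumb ridge produced no further movement.

- **Forces:** the highest reading between moves was about 11 N, well under the 35 N limit. It was about 9 N sideways at the ridge.
- **Tuck depth:** the top view fits the full 20 mm of travel to within 1–2 mm. The side-view overlay sat about 3–5 mm off in the cover's direction of travel. About 2 mm of that was already there before the slide.
- **Beneath the lip:** the fingertips stayed at the flat-cover height (about 34–35 mm) throughout the slide, so the tab went under the lip, not on top of it.
- **Tab position:** the detector put the tab edge 5–6 mm past the lip's front edge, where I expected about 10 mm. That is close to its 4 mm accuracy.
- **Other items:** the bystanders visible in the last close-up views looked unmoved. I did not photograph the bin or spare board again, and I did not measure the circuit board's position separately, though it showed in place under the cover.

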